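Lift a bushed suspension link just off its V-blocks with a wedge for the play check

TASK

The suspension link is set up for its play check: first turn the range selector on the gauge readout to the two-dot mark. Then slide the hardwood wedge, thin end first and flat on the base plate, between the two V-blocks and under the link's near eye until the brass sleeve just lifts out of the V-blocks, with about 3 mm of daylight and no more than 6 mm, the wedge alone carrying the eye. Finish while still holding the wedge there with the gripper for the reading, and leave the loose parts on the bench where they lie.

Things in the scene. Friction and masses are not known exactly. Their poses are not given: they have to be found in the camera images.
- selector_grip (a point): Centre of the selector's bar grip, on the knob's upright axis, 86 mm above the bench. Black bar 40 x 12 mm, 28 mm high (71 to 99 mm above the bench) on a round skirt 44 mm across; +x points along the bar to its end with the white pointer line, z up. The knob is on top of the gauge readout, a grey box 110 x 160 mm, 60 mm high, fixed to the bench at the robot's front left.
- selector (a joint): Selector angle in rad, growing clockwise seen from above. Spring detents: 0 = open ring (off), 0.6 = one dot, 1.2 = two dots, 1.8 = three dots (white marks beyond the knob, left to right as seen from the robot), stops just past 0 and 1.8. Starts at off or one dot. Turning takes up to 0.12 N m; let go, it drops into the nearest detent.
- fixture: Checking fixture fixed to the bench. Origin on the bench, straight under the axis of the link's near eye; +y runs along the link to its clevis (the way the wedge goes in), x across, z up. Grey base plate 12 mm thick, x -75 to 75, y -175 to 370 mm. Two steel V-blocks beside the eye: x 30 to 52 and -52 to -30 (60 mm between), y -23 to 23, tops 49 mm above the bench. Clevis pin at y 300.
- gauge (a point): Clamp of the fixture's cordless gauge probe: it stands upright on top of the eye, 15 mm thick, from 76 up to 200 mm above the bench; this point is on its axis, 140 mm above the bench. An arm joins it to a column at fixture x 60, y 45 mm, 175 mm high. Keep the hand clear of it.
- eye (a point): Centre of the link's near eye: silvery cylinder 50 mm in diameter, 44 mm wide, axis level along the fixture's x, with a brass sleeve through it (24 mm in diameter, 112 mm long) that rests in the V-blocks. At rest it is 51 mm above the bench, the eye's underside 14 mm above the plate. Its rise is the daylight under the sleeve.
- link (a joint): Swing of the link about its clevis pin in rad: 0 = sleeve resting in the V-blocks, growing as the near eye rises (300 mm from the pin: 0.01 rad = 3 mm of lift). The link weighs 1 to 1.4 kg, about half of it on the eye.
- wedge_centre (a point): Middle of the loose hardwood wedge, 10 mm above its underside; +y points to the thin end, z up. 165 mm long (y), 36 mm wide (x), underside flat, top sloping 1 in 6 from 6 mm thick at the thin end (y +82.5) to 33.5 mm at the blunt end (y -82.5). About 0.1 kg; starts flat on the bench at the robot's front right.
- wedge_butt (a point): Where the wedge is best gripped, across its 36 mm width: 20 mm from the blunt end, 15 mm above the underside (30 mm thick here); same axes as wedge_centre. With the wedge on the plate its slope meets the resting eye when the thin end is about 46 mm past the eye's axis (fixture y +46); from there each 6 mm of push lifts the eye 1 mm. Pushing takes 5 to 15 N.
- rod_end_pt (a point): Bystander: spare rod end lying flat, eye 44 mm in diameter and 36 mm high with a threaded shank, 125 mm long; this point is the middle of the eye.
- sleeve_pt (a point): Bystander: brass sleeve standing on end, 28 mm in diameter, 60 mm high; this point is its middle.
- tin_pt (a point): Bystander: grey tin, 72 mm in diameter, 62 mm high; this point is its middle.
- spanner_grip (a point): Bystander: steel spanner 180 mm long lying on the bench close in front of the robot; this point is on its shank.
Things that resemble listed ones, but are neither listed nor needed, are in the scene too. Of the things shaped like the part that bears wedge_centre, the wooden one is meant.

How it is judged:
On the way, in this order (a step that is already met when the one before it is completed fails the run):
1. The selector is at the two-dot mark while the link still rests in the V-blocks (value of joint selector between 1.05 and 1.35 rad and value of joint link below 0.003 rad), for 0.3 s.
2. The wedge has lifted the eye clear of the V-blocks (value of joint link above 0.005 rad and contact force between wedge and link above 1.5 N), for 0.2 s.
At the end, for the whole second after the job is handed in: Selector at two dots (1.2 rad +-0.15); eye 1.5 to 6 mm above its rest (link joint 0.005 to 0.020), carried by the wedge (over 1.5 N), not touched by the robot; wedge in the gap under the eye, flat on the plate (tilt under 0.06, raised under 4 mm), at rest, still held by the fingers (over 1 N) (all of step 2 and value of joint selector between 1.05 and 1.35 rad and value of joint link below 0.02 rad and contact force between the fingers and wedge above 1 N and contact force between each of the arm, the fingers and link below 0.5 N and angle between wedge_centre's own z axis and vertical below 0.06 rad and z of wedge_centre in the frame of fixture below 0.026 m and linear speed of wedge below 0.01 m/s and x of wedge_centre in the frame of fixture between -0.015 and 0.015 m and y of wedge_centre in the frame of fixture below 0.03 m and angle between the y axis of wedge_centre and the y axis of fixture, either way round below 0.25 rad); the arm keeps its last pose, push and grip.
It fails at once if The eye is driven up more than 12 mm, past the travel of the gauge (value of joint link above 0.04 rad).
It fails at once if A bystander (rod end, sleeve, tin or spanner) is moved by more than 25 mm (distance of any of rod_end_pt, sleeve_pt, tin_pt, spanner_grip from where it was at the start of the episode above 0.025 m).
It also fails if it takes over 64 s, if anything falls off the work surface, if the arm or the gripper's body presses on something with over 40 N, if the wrist force passes 120 N, or if a joint passes its speed limit or range.

ROBOT

A 6-joint arm with a two-finger parallel gripper is mounted at the origin on the work surface. World frame = base frame: x ahead of the robot, y to its left, z up, the work surface at z = 0. Lengths are in m, angles in rad, forces in N, time in s.
With the tool pointing down it reaches from about 0.3 to 0.775 m from the base axis. Payload 14.6 kg.
Tool frame: the origin (TCP) lies midway between the tips of the shut fingers; the grasp point (between the pads) lies 19 mm behind it (ctrl.hold_point_z is the distance from the TCP to the grasp point, in m); z points along the fingers, x is the direction in which the jaws open and shut, and the axes are right-handed (so a half turn about z gives the same grasp; the last joint's range is limited). The gripper opens to 94 mm and grips with 3 to 60 N. Pads are 16 mm wide; open, the fingers measure 119 mm over their backs; the gripper's body (75 mm by 177 mm) begins 78 mm behind the grasp point.
Start: joints at [-1.231, 0.3, 1.521, -0, 1.321, -0.067], TCP at [0.218, -0.505, 0.205] pointing down, gripper open.
Joint ranges: [-3.03, 3.03], [-0.79, 2.21], [0.23, 2.52], [-1.04, 4.18], [0, 3.07], [-2.55, 2.55]. Speed limits (rad/s): [2.22, 2.22, 2.57, 3.14, 3.14, 3.14].

INTERFACE

Orientations are given as [roll, pitch, yaw] about the fixed x, y, z axes, in that order (R = Rz(yaw) Ry(pitch) Rx(roll)).
In Python, from station import ctrl, viewer, ticket, nets gives the robot as it stands.
- The arm moves only by the tool carry_out, never from a script. Its argument "commands" is one flat list of numbers, 7 for each row, row after row: the closure, from -1 (fully open) to 1 (shut), so that 0 is half open, then the shift along the world's x, y, z in cm, then the turn, a rotation vector about the world's x, y, z in rad. In form: [gripper, tx, ty, tz, ax, ay, az, gripper, tx, ty, tz, ax, ay, az, ...]. A call has 1 to 12 rows; each row is the pose to reach, as a shift and turn from the pose measured when the call began; what a row does not reach only later rows make up. A row lasts 1/12 s, in which the tool goes at most 41.7 mm and 7.16 degrees, less where a joint would pass 70% of its speed; a pose out of reach is approached as far as the arm can. A call with a gripper value outside its range is refused whole. The fingers move at their own pace and stop on an object; "force" is the grip in N (left out, the last holds). Time passes only in rows, so rows that repeat a pose let the fingers close. It gives the time, the measured TCP pose, the force and the opening at its end, in the units of the state.
- ctrl.get_obs(): the state, without advancing time (a new reading comes with each control period).
- viewer.camera(name): name is "scene" or "top" or "wrist"; returns (picture, depth): 384x512x3 uint8, blue, green, red; 384x512 float32, m along the optical axis (not along the pixel's ray), 0 where there is no reading.
- viewer.camera_info(name): a dict with "fx", "fy", "cx", "cy" (pixels), "R" (3x3) and "t" (3): a world point X has camera coordinates R X + t. Camera axes: x right, y down, z forward; pixel columns grow to the right and rows downward; lengths in m; the calibration is good to about 2 mm. A picture is of the moment at which its call begins: read the wrist's pose just before it. camera_info takes no time and is no camera call; for the wrist camera it gives the pose at the moment of the call.
- ticket.hand_in(): hands the job in, once; it reports no verdict.
Trained networks look in the newest picture that a camera, given by its name, has taken for a name from the list of things; names that differ only in an ending like _2 or _b are one class to them, and where a whole thing is asked for, a point or a joint stands for the part that bears it (a point fixed in the world has none). Each returns a list of dicts, best first, with "confidence" (0 to 1); they miss things now and then, are a little off and sometimes report something else, mostly with a low value. They report only what shows in the picture. A call takes as long as a camera call. They do not tell look-alikes from the thing itself.
- nets.silhouettes(camera, thing): "region" (384x512 bool, what is visible of it) and "extent" ([left, top, right, bottom] in pixels, round what is visible of it).
The state is a dict: "time_s": time; "qpos": joint angles; "joint_vel": joint speeds; "tau": joint torques, N m; "ee_pos": TCP position; "eef_rot": TCP orientation; "force": force on the tool from outside, world axes, zero at the start; "moment": the same for the moment, N m; "grip_width": finger opening in m.
Only numpy, scipy, OpenCV 4.12 (cv2) and the standard library are available. Lean on these libraries where they do the work, as an engineer would, in place of code of your own. Each camera call takes 0.05 s, during which the arm holds its last target. There are 200 camera calls.

## Working session

There is one attempt and no reset: what is moved stays moved. The work goes in short steps, Python scripts to look and compute and a tool call to move; the robot and the scene stay as the last step left them, time stands still between calls to the robot, and variables do not carry over. Pictures are saved under pics/ and viewed, about 8 in all and at most 12, crops included, and the job is handed in when it is done.

Besides the shell and the picture viewer there is one more tool, called after "Call:" by a JSON object that holds its "op" and its "data", one argument or row to a line. carry_out: Moves the arm, as the interface text tells. Its arguments: {"type":"object","properties":{"commands":{"type":"array","items":{"type":"number"}},"force":{"type":"number"}},"required":["commands"]}

```bash
mkdir -p pics; cat > h.py <<'E'
import numpy as np, cv2
from station import ctrl, viewer, ticket, nets
def world(cam,d,info=None):
    i=info or viewer.camera_info(cam); v,u=np.mgrid[0:384,0:512]
    p=np.stack([(u-i['cx'])/i['fx']*d,(v-i['cy'])/i['fy']*d,d],-1)
    return (p-i['t'])@np.array(i['R'])   # R^T (p-t)
def proj(cam,X):
    i=viewer.camera_info(cam); c=np.array(i['R'])@np.array(X)+i['t']
    return i['fx']*c[0]/c[2]+i['cx'], i['fy']*c[1]/c[2]+i['cy']
E
python3 - <<'E'
from h import *
o=ctrl.get_obs(); print(o)
a,da=viewer.camera('top'); b,db=viewer.camera('scene')
np.savez('top0.npz',a=a,d=da);np.savez('scene0.npz',a=b,d=db)
cv2.imwrite('pics/top0.png',cv2.resize(a,(800,600))); cv2.imwrite('pics/scene0.png',cv2.resize(b,(800,600)))
for c in('top','scene'):
  i=viewer.camera_info(c); print(c,i['fx'],np.round(-np.array(i['R']).T@i['t'],3))
W=world('top',da)
for n in ['selector','fixture','gauge','eye','wedge_centre','rod_end_pt','sleeve_pt','tin_pt','spanner_grip']:
  for r in nets.silhouettes('top',n)[:3]:
    m=r['region']&(da>0); P=W[m]
    print(n,round(r['confidence'],2),np.round(r['extent']),np.round(np.median(P,0),3) if len(P) else '')
E
```

```text
{'time_s': 0.0, 'qpos': array([-1.23061602e+00,  3.00488168e-01,  1.52160055e+00, -9.61568610e-06,
        1.32069012e+00, -6.65949178e-02]), 'joint_vel': array([-0.00084465, -0.00065395,  0.00042529,  0.00042223,  0.00151388,
        0.00041239]), 'tau': array([-3.93459632e-04, -5.31806946e+01, -3.52746499e+01,  7.08376430e-02,
        2.43258476e-02, -9.62651211e-05]), 'ee_pos': array([ 0.21751492, -0.50486759,  0.20486873]), 'eef_rot': array([-3.14152301e+00,  1.18417803e-03, -1.16401867e+00]), 'force': array([-0.25873615, -0.64439304, -0.38764769]), 'moment': array([0.00848479, 0.01882144, 0.02305212]), 'grip_width': 0.0940482458609333}
top 367.8811661654787 [ 0.333 -0.054  1.362]
scene 388.87667738022304 [ 1.3   -0.112  0.924]
selector 0.45 [145. 216. 159. 230.] [0.418 0.316 0.074]
fixture 0.92 [118. 124. 263. 194.] [0.653 0.178 0.013]
gauge 0.81 [121. 125. 265. 197.] [0.653 0.178 0.013]
eye 0.82 [130. 134. 224. 178.] [0.668 0.221 0.064]
wedge_centre 0.86 [315. 246. 339. 290.] [ 0.252 -0.304  0.018]
wedge_centre 0.77 [304. 202. 348. 228.] [ 0.449 -0.302  0.018]
wedge_centre 0.67 [352. 172. 395. 197.] [ 0.557 -0.483  0.019]
rod_end_pt 0.77 [322. 146. 354. 163.] [ 0.68  -0.348  0.029]
sleeve_pt 0.42 [251. 124. 259. 138.] [ 0.761 -0.054  0.039]
tin_pt 0.85 [281. 134. 303. 161.] [ 0.696 -0.182  0.059]
spanner_grip 0.52 [242. 204. 255. 253.] [ 0.395 -0.04   0.006]
```

View pics/top0.png

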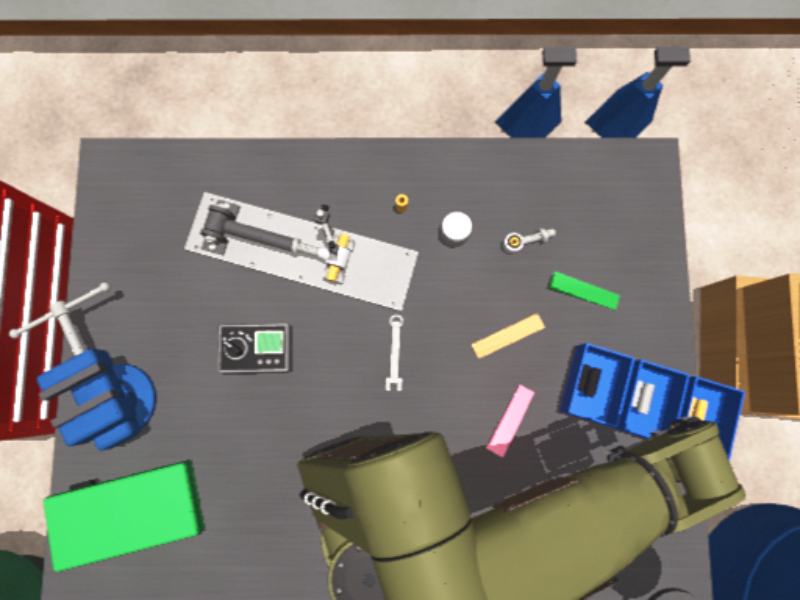

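View pics/scene0.png

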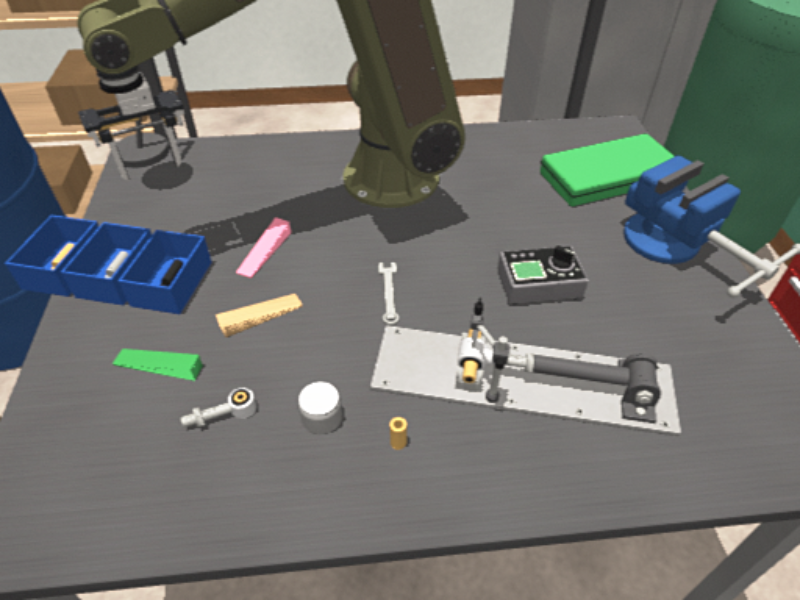

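The top view shows the readout at (255,348), the fixture plate at (300,250) and three wedges: pink (512,420), tan (508,336) and green (584,290). The tan one has the wood colour. I'll confirm it in a crop and measure the wedge, plate and selector.

```bash
python3 - <<'E'
from h import *
z=np.load('top0.npz');a,d=z['a'],z['d'];W=world('top',d)
viewer.camera('top')
r=[r for r in nets.silhouettes('top','wedge_centre') if 295<r['extent'][0]<310][0]
m=cv2.erode(r['region'].astype(np.uint8),np.ones((2,2)))>0
m2=r['region']&(W[...,2]>.003)
P=W[m2]
rc=cv2.minAreaRect(P[:,:2].astype(np.float32)*1000);print('wedge',rc,len(P))
A=np.c_[P[:,:2],np.ones(len(P))];k=np.linalg.lstsq(A,P[:,2],rcond=None)[0];print('slope',k, 'thin dir',-k[:2]/np.hypot(*k[:2]),'yaw',np.degrees(np.arctan2(-k[1],-k[0])))
# plate
f=nets.silhouettes('top','fixture')[0]; m=f['region']&(W[...,2]>.004)
P=W[m]; lo=P[(P[:,2]<.02)];rc=cv2.minAreaRect(lo[:,:2].astype(np.float32)*1000);print('plate',rc,cv2.boxPoints(rc).round(0).tolist())
# readout
B=(W[...,2]>.05)&(W[...,2]<.068)&(abs(W[...,0]-.4)<.12)&(abs(W[...,1]-.28)<.15)
rc=cv2.minAreaRect(W[B][:,:2].astype(np.float32)*1000);print('box',rc)
for lo_,hi in((.068,.085),(.088,.108)):
  K=(W[...,2]>lo_)&(W[...,2]<hi)&(abs(W[...,0]-.4)<.12)&(abs(W[...,1]-.28)<.15)
  if K.sum(): print(lo_,K.sum(),W[K].mean(0),cv2.minAreaRect(W[K][:,:2].astype(np.float32)*1000))
Z=lambda x0,y0,x1,y1,s:cv2.resize(a[y0:y1,x0:x1],(s,int(s*(y1-y0)/(x1-x0))),interpolation=cv2.INTER_CUBIC)
cv2.imwrite('pics/crop1.png',np.hstack([Z(135,202,190,243,400)[:290],Z(296,195,356,240,400)[:290]]))
E
```

```text
wedge ((408.58050537109375, -214.619873046875), (35.77271270751953, 356.1220703125), 25.081268310546875) 439
slope [-0.07524657  0.21045623  0.11962889] thin dir [ 0.33666825 -0.94162333] yaw -70.32598478434869
plate ((658.2030029296875, 186.19033813476562), (543.3521118164062, 152.36605834960938), 74.03074645996094) [[510.0, -54.0], [657.0, -96.0], [806.0, 426.0], [660.0, 468.0]]
box ((419.64788818359375, 281.4620361328125), (110.1147232055664, 160.88882446289062), 1.4669203758239746)
0.068 66 [0.41822504 0.31774141 0.07170351] ((405.7817077636719, 322.91021728515625), (39.213191986083984, 66.76828002929688), 63.27767562866211)
0.088 47 [0.41813764 0.31790047 0.09684989] ((418.548828125, 319.0885009765625), (41.406394958496094, 12.314634323120117), 51.697418212890625)
```

View pics/crop1.png

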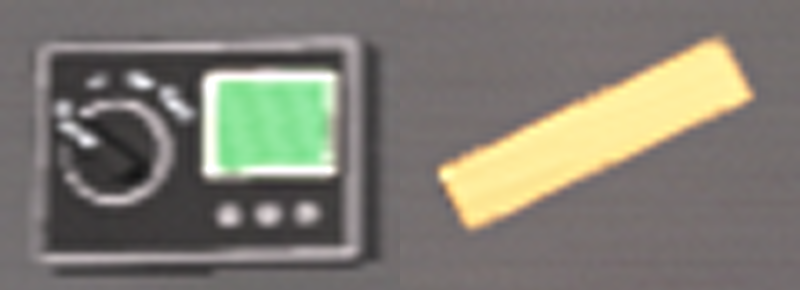

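Confirmed: the tan wedge shows wood grain, so it is the one meant. The selector pointer is at upper left, on the open ring (off). I'll get a robust wedge fit offline and start moving toward the selector.

```bash
python3 - <<'E'
from h import *
z=np.load('top0.npz');a,d=z['a'],z['d'];W=world('top',d)
hsv=cv2.cvtColor(a,cv2.COLOR_BGR2HSV).astype(int)
m=np.zeros(d.shape,bool);m[195:240,296:356]=True
m&=(hsv[...,1]>70)&(hsv[...,0]>10)&(hsv[...,0]<35)&(W[...,2]>.003)
P=W[m];rc=cv2.minAreaRect(P[:,:2].astype(np.float32)*1000);print(rc,len(P))
A=np.c_[P[:,:2],np.ones(len(P))];k=np.linalg.lstsq(A,P[:,2],rcond=None)[0]
print('thin yaw',np.degrees(np.arctan2(-k[1],-k[0])),'slope',np.hypot(*k[:2]),P[:,2].min(),P[:,2].max())
E
```

```text
((411.42730712890625, -221.11839294433594), (39.26613998413086, 370.2973937988281), 24.750110626220703) 460
thin yaw -64.2644517183452 slope 0.19560889347465274 0.0030648350613508763 1.3619592695212257
```

Call:
{"op": "carry_out", "data": {
  "commands": [-1,20.3,30.5,1,0,0,1.45,-1,20.3,30.5,1,0,0,1.45,-1,20.3,30.5,1,0,0,1.45,-1,20.3,30.5,1,0,0,1.45,-1,20.3,30.5,1,0,0,1.45,-1,20.3,30.5,1,0,0,1.45,-1,20.3,30.5,1,0,0,1.45,-1,20.3,30.5,1,0,0,1.45,-1,20.3,30.5,1,0,0,1.45,-1,20.3,30.5,1,0,0,1.45,-1,20.3,30.5,1,0,0,1.45,-1,20.3,30.5,1,0,0,1.45],
  "force": 20
}}

```text
time_s: 1.7
ee_pos: [0.421, -0.1995, 0.2155]
eef_rot: [3.141, -0.0, 0.295]
force: [0.5, -0.1, -0.2]
grip_width: 0.0938
```

Call:
{"op": "carry_out", "data": {
  "commands": [-1,0,45,0,0,0,1.45,-1,0,45,0,0,0,1.45,-1,0,45,0,0,0,1.45,-1,0,45,0,0,0,1.45,-1,0,45,0,0,0,1.45,-1,0,45,0,0,0,1.45,-1,0,45,0,0,0,1.45,-1,0,45,0,0,0,1.45,-1,0,45,0,0,0,1.45,-1,0,45,0,0,0,1.45,-1,0,45,0,0,0,1.45,-1,0,45,0,0,0,1.45]
}}

```text
time_s: 2.7
ee_pos: [0.4202, 0.2551, 0.2153]
eef_rot: [3.142, -0.001, 1.755]
force: [-1.0, -1.3, 0.4]
grip_width: 0.0938
```

```bash
python3 - <<'E'
from h import *
print(ctrl.get_obs()['ee_pos'],ctrl.get_obs()['eef_rot'])
i=viewer.camera_info('wrist');a,d=viewer.camera('wrist');W=world('wrist',d,i)
near=(d>0)&(abs(W[...,0]-.418)<.04)&(abs(W[...,1]-.318)<.04)
for lo,hi in((.066,.078),(.09,.106)):
  K=near&(W[...,2]>lo)&(W[...,2]<hi)
  print(lo,K.sum(), cv2.minAreaRect(W[K][:,:2].astype(np.float32)*1000) if K.sum()>3 else '')
# top camera: wedge & fixture
b,db=viewer.camera('top');np.savez('top1.npz',a=b,d=db);Wt=world('top',db)
hsv=cv2.cvtColor(b,cv2.COLOR_BGR2HSV).astype(int)
m=np.zeros(db.shape,bool);m[195:240,296:356]=True
m&=(hsv[...,1]>70)&(hsv[...,0]>10)&(hsv[...,0]<35)&(Wt[...,2]>.003)&(Wt[...,2]<.05)
P=Wt[m];print('wedge',cv2.minAreaRect(P[:,:2].astype(np.float32)*1000),len(P))
k=np.linalg.lstsq(np.c_[P[:,:2],np.ones(len(P))],P[:,2],rcond=None)[0]
print('thin yaw',np.degrees(np.arctan2(-k[1],-k[0])),np.hypot(*k[:2]),P[:,2].min(),P[:,2].max())
cv2.imwrite('pics/w1.png',a)
E
```

```text
[0.42022417 0.2551201  0.21527226] [ 3.14157574e+00 -8.30071262e-04  1.75542300e+00]
0.066 912 ((417.05352783203125, 316.8927917480469), (42.61945724487305, 42.9908447265625), 85.91950988769531)
0.09 537 ((417.15936279296875, 317.197509765625), (40.790550231933594, 11.997086524963379), 53.202125549316406)
wedge ((451.5613708496094, -308.9583740234375), (39.24964141845703, 176.44920349121094), 24.8563175201416) 459
thin yaw 130.66706421997466 0.15767053590248722 0.003003744394414396 0.03658391002110362
```

View pics/w1.png

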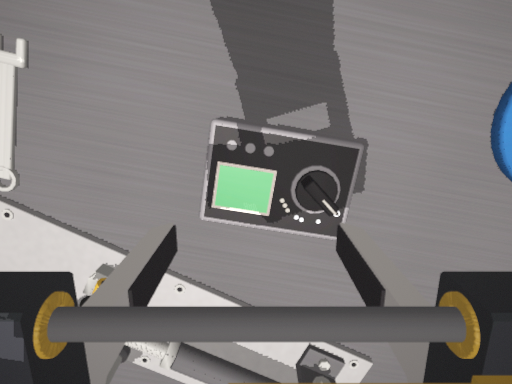

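The wrist view shows the knob at (317,190), pointer on the open ring. The wedge's thin end points at yaw ≈115° (toward the robot's centre). Next, descend on the knob.

Call:
{"op": "carry_out", "data": {
  "commands": [-1,-0.3,6.2,-5,0,0,0.744,-1,-0.3,6.2,-5,0,0,0.744,-1,-0.3,6.2,-5,0,0,0.744,-1,-0.3,6.2,-5,0,0,0.744,-1,-0.3,6.2,-5,0,0,0.744,-1,-0.3,6.2,-5,0,0,0.744,-1,-0.3,6.2,-5,0,0,0.744,-1,-0.3,6.2,-8,0,0,0.744,-1,-0.3,6.2,-11,0,0,0.744,-1,-0.3,6.2,-13.9,0,0,0.744,-1,-0.3,6.2,-13.9,0,0,0.744,-1,-0.3,6.2,-13.9,0,0,0.744]
}}

```text
time_s: 3.8
ee_pos: [0.4175, 0.3128, 0.0762]
eef_rot: [-3.139, -0.0, 2.487]
force: [0.0, 0.4, 0.2]
grip_width: 0.094
```

Call:
{"op": "carry_out", "data": {
  "commands": [1,0,0,0,0,0,0,1,0,0,0,0,0,0,1,0,0,0,0,0,0,1,0,0,0,0,0,0,1,0,0,0,0,0,0,1,0,0,0,0,0,0,1,0,0,0,0,0,0,1,0,0,0,0,0,0,1,0,0,0,0,0,0,1,0,0,0,0,0,0],
  "force": 25
}}

```text
time_s: 4.63
ee_pos: [0.4175, 0.3128, 0.0761]
eef_rot: [-3.139, -0.0, 2.487]
force: [-0.3, 0.5, 0.5]
grip_width: 0.0312
```

Call:
{"op": "carry_out", "data": {
  "commands": [1,0,0.4,0,0,0,0.01,1,0,0.4,0,0,0,0.01,1,0,0.4,0,0,0,0.01,1,0,0.4,0,0,0,0.01,1,0,0.4,0,0,0,0.01,1,0,0.4,0,0,0,0.01]
}}

```text
time_s: 5.13
ee_pos: [0.4177, 0.3168, 0.0761]
eef_rot: [-3.14, -0.0, 2.497]
force: [4.8, 0.4, -1.9]
grip_width: 0.012
```

Call:
{"op": "carry_out", "data": {
  "commands": [1,0,0,0,0,0,-0.1,1,0,0,0,0,0,-0.21,1,0,0,0,0,0,-0.32,1,0,0,0,0,0,-0.43,1,0,0,0,0,0,-0.54,1,0,0,0,0,0,-0.65,1,0,0,0,0,0,-0.76,1,0,0,0,0,0,-0.87,1,0,0,0,0,0,-0.98,1,0,0,0,0,0,-1.09,1,0,0,0,0,0,-1.2,1,0,0,0,0,0,-1.2]
}}

```text
time_s: 6.13
ee_pos: [0.4176, 0.3177, 0.0761]
eef_rot: [-3.139, -0.002, 1.29]
force: [1.0, 6.6, -3.1]
grip_width: 0.0117
```

Call:
{"op": "carry_out", "data": {
  "commands": [1,0,0,0,0,0,0,1,0,0,0,0,0,0,1,0,0,0,0,0,0]
}}

```text
time_s: 6.38
ee_pos: [0.4175, 0.3178, 0.0761]
eef_rot: [-3.139, -0.002, 1.29]
force: [2.3, 1.0, -1.6]
grip_width: 0.0118
```

Release, rise, and look from the wrist.

Call:
{"op": "carry_out", "data": {
  "commands": [0,0,0,0,0,0,0,0,0,0,0,0,0,0,0,0,0,0,0,0,0,0,0,0,0,0,0,0,0,0,0,0,0,0,0,0,0,0,0,0,0,0,0,0,0,4,0,0,0,0,0,0,8,0,0,0,-1,0,0,12,0,0,0,-1,0,0,13,0,0,0,-1,0,0,13,0,0,0,-1,0,0,13,0,0,0]
}}

```text
time_s: 7.38
ee_pos: [0.4174, 0.3176, 0.2056]
eef_rot: [-3.139, -0.002, 1.29]
force: [0.3, 0.3, -0.8]
grip_width: 0.0701
```

```bash
python3 - <<'E'
from h import *
i=viewer.camera_info('wrist');a,d=viewer.camera('wrist');W=world('wrist',d,i)
b,db=viewer.camera('top');Wt=world('top',db)
for n,w,dd in(('wrist',W,d),('top',Wt,db)):
  K=(dd>0)&(abs(w[...,0]-.418)<.04)&(abs(w[...,1]-.318)<.04)&(w[...,2]>.09)&(w[...,2]<.106)
  print(n,K.sum(), cv2.minAreaRect(w[K][:,:2].astype(np.float32)*1000) if K.sum()>3 else '')
cv2.imwrite('pics/w2.png',a)
E
```

```text
wrist 578 ((417.3233947753906, 317.0779113769531), (11.815587043762207, 40.47445297241211), 73.70584106445312)
top 0
```

View pics/w2.png

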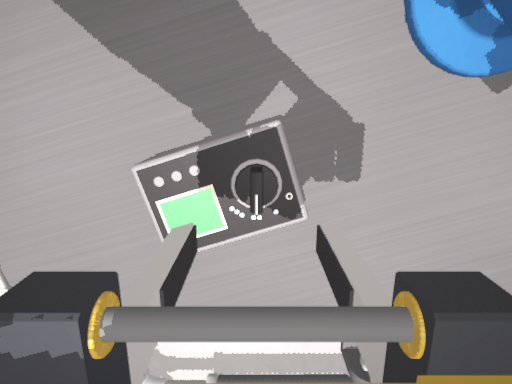

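The pointer at (257,212) is on the two-dot mark, and the bar turned 69.5° (1.21 rad). On to the wedge.

Call:
{"op": "carry_out", "data": {
  "commands": [-1,2,-42,4,0,0,-0.855,-1,2,-42,4,0,0,-0.855,-1,2,-42,4,0,0,-0.855,-1,2,-42,4,0,0,-0.855,-1,2,-42,4,0,0,-0.855,-1,2,-42,4,0,0,-0.855,-1,2,-42,4,0,0,-0.855,-1,2,-42,4,0,0,-0.855,-1,2,-42,4,0,0,-0.855,-1,3.5,-62.7,4,0,0,-0.855,-1,3.5,-62.7,4,0,0,-0.855,-1,3.5,-62.7,4,0,0,-0.855]
}}

```text
time_s: 8.48
ee_pos: [0.4424, -0.182, 0.2406]
eef_rot: [-3.135, 0.002, 0.435]
force: [1.6, -0.1, 0.0]
grip_width: 0.0941
```

Call:
{"op": "carry_out", "data": {
  "commands": [-1,0,-15,0,0,0,0,-1,0,-15,0,0,0,0,-1,0,-15,0,0,0,0,-1,0,-15,0,0,0,0,-1,0,-15,0,0,0,0,-1,0,-15,0,0,0,0]
}}

```text
time_s: 8.98
ee_pos: [0.4418, -0.3326, 0.2384]
eef_rot: [-3.132, 0.003, 0.433]
force: [1.3, 1.0, -0.3]
grip_width: 0.0938
```

```bash
cat > wedge.py <<'E'
from h import *
def wedge(W,a,c,base=0,r=.15):
    hsv=cv2.cvtColor(a,cv2.COLOR_BGR2HSV).astype(int)
    m=(np.hypot(W[...,0]-c[0],W[...,1]-c[1])<r)&(W[...,2]>base+.003)&(W[...,2]<base+.045)&(hsv[...,1]>70)&(hsv[...,0]>10)&(hsv[...,0]<35)
    n,l,s,_=cv2.connectedComponentsWithStats(m.astype(np.uint8)); m=l==1+s[1:,4].argmax()
    P=W[m]; k=np.linalg.lstsq(np.c_[P[:,:2],np.ones(len(P))],P[:,2],rcond=None)[0]
    # refit on sloping top only
    for _ in range(4):
        e=P[:,2]-np.c_[P[:,:2],np.ones(len(P))]@k; P=P[abs(e)<.003]; k=np.linalg.lstsq(np.c_[P[:,:2],np.ones(len(P))],P[:,2],rcond=None)[0]
    rc=cv2.minAreaRect(P[:,:2].astype(np.float32)*1000)
    return rc,np.degrees(np.arctan2(-k[1],-k[0])),np.hypot(*k[:2]),P[:,2].min(),P[:,2].max(),len(P)
E
python3 - <<'E'
from wedge import *
print(ctrl.get_obs()['ee_pos'],ctrl.get_obs()['eef_rot'])
i=viewer.camera_info('wrist');a,d=viewer.camera('wrist');W=world('wrist',d,i)
print('wrist',wedge(W,a,(.452,-.309)))
z=np.load('top1.npz');print('top',wedge(world('top',z['d']),z['a'],(.452,-.309)))
cv2.imwrite('pics/w3.png',a)
E
```

```text
[ 0.44176057 -0.33262369  0.23841908] [-3.13212537e+00  2.99282423e-03  4.32752938e-01]
wrist (((449.56396484375, -306.82025146484375), (35.929100036621094, 164.708984375), 24.850160598754883), np.float64(114.82085508296534), np.float64(0.16693999177900323), np.float64(0.00421512359383629), np.float64(0.03485751782756025), 4113)
top (((450.1341552734375, -303.3172302246094), (35.7738037109375, 165.12283325195312), 25.076095581054688), np.float64(131.1312122485071), np.float64(0.16185706641958206), np.float64(0.003425390894346711), np.float64(0.03426395304734643), 314)
```

View pics/w3.png

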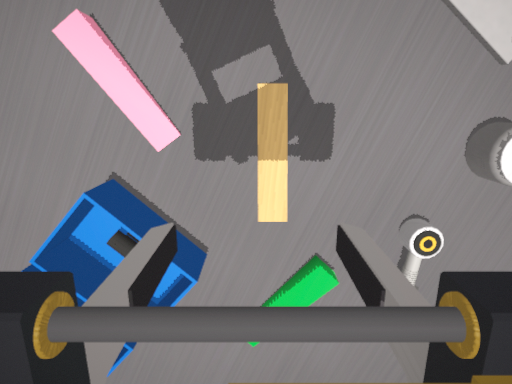

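The wrist view shows the wooden wedge at (272,152), with its blunt end at (272,221). The depth fit is clean (36×165 mm, slope 0.167). Green wedge, bin and rod end are clear of the fingers. Descend at the butt.

Call:
{"op": "carry_out", "data": {
  "commands": [-0.4,3.4,-3.1,-6,-0.009,-0.004,0,-0.4,3.4,-3.1,-6,-0.009,-0.004,0,-0.4,3.4,-3.1,-6,-0.009,-0.004,0,-0.4,3.4,-3.1,-10,-0.009,-0.004,0,-0.4,3.4,-3.1,-14,-0.009,-0.004,0,-0.4,3.4,-3.1,-17,-0.009,-0.004,0,-0.4,3.4,-3.1,-20,-0.009,-0.004,0,-0.4,3.4,-3.1,-21.5,-0.009,-0.004,0,-0.4,3.4,-3.1,-22.5,-0.009,-0.004,0,-0.4,3.4,-3.1,-22.5,-0.009,-0.004,0,-0.4,3.4,-3.1,-22.5,-0.009,-0.004,0]
}}

```text
time_s: 9.95
ee_pos: [0.4766, -0.3622, 0.015]
eef_rot: [3.14, 0.002, 0.435]
force: [0.4, -0.3, 0.6]
grip_width: 0.066
```

Call:
{"op": "carry_out", "data": {
  "commands": [-0.4,-0.1,-0.1,-1.1,0,0,0,-0.4,-0.1,-0.1,-1.1,0,0,0,-0.4,-0.1,-0.1,-1.1,0,0,0,1,-0.1,-0.1,-1.1,0,0,0,1,-0.1,-0.1,-1.1,0,0,0,1,-0.1,-0.1,-1.1,0,0,0,1,-0.1,-0.1,-1.1,0,0,0,1,-0.1,-0.1,-1.1,0,0,0,1,-0.1,-0.1,-1.1,0,0,0,1,-0.1,-0.1,-1.1,0,0,0],
  "force": 45
}}

```text
time_s: 10.78
ee_pos: [0.4756, -0.3633, 0.0042]
eef_rot: [3.14, 0.002, 0.435]
force: [-0.9, -0.1, 1.4]
grip_width: 0.0357
```

Call:
{"op": "carry_out", "data": {
  "commands": [1,0,0,4,0,0,0,1,0,0,8,0,0,0,1,0,0,12,0,0,0,1,0,0,12,0,0,0,1,0,0,12,0,0,0]
}}

```text
time_s: 11.2
ee_pos: [0.4763, -0.3639, 0.1262]
eef_rot: [3.136, 0.001, 0.435]
force: [-0.1, 0.1, -1.4]
grip_width: 0.0361
```

Call:
{"op": "carry_out", "data": {
  "commands": [1,10.0,27,0,0,0,-0.713,1,10.0,27,0,0,0,-0.713,1,10.0,27,0,0,0,-0.713,1,10.0,27,0,0,0,-0.713,1,10.0,27,0,0,0,-0.713,1,10.0,27,0,0,0,-0.713,1,10.0,27,0,0,0,-0.713,1,10.0,27,0,0,0,-0.713,1,10.0,27,0,0,0,-0.713,1,10.0,27,0,0,0,-0.713,1,10.0,27,0,0,0,-0.713]
}}

```text
time_s: 12.12
ee_pos: [0.5756, -0.095, 0.1253]
eef_rot: [3.136, 0.002, -0.279]
force: [0.1, -0.2, -0.1]
grip_width: 0.0358
```

```bash
python3 - <<'E'
from wedge import *
o=ctrl.get_obs();print(o['ee_pos'],o['eef_rot'],o['grip_width'])
i=viewer.camera_info('wrist');a,d=viewer.camera('wrist');W=world('wrist',d,i)
cp=-np.array(i['R']).T@i['t'];print('cam',cp,'axis',np.array(i['R'])[2])
O=np.array([.6314,.0924]);ex=np.array([.9617,-.2742]);ey=np.array([.2742,.9617])
print('cam fix',(cp[:2]-O)@ex,(cp[:2]-O)@ey)
F=np.stack([(W[...,:2]-O)@ex,(W[...,:2]-O)@ey,W[...,2]],-1);ok=d>0
def ext(n,m):
  P=F[m&ok]; print(n,len(P), np.round(np.percentile(P,[2,50,98],axis=0)*1000,1).tolist() if len(P) else '')
x,y,z=F[...,0],F[...,1],F[...,2]
ext('Vtop+',(z>.042)&(z<.054)&(x>.025)&(x<.058)&(abs(y)<.03)); ext('Vtop-',(z>.042)&(z<.054)&(x<-.025)&(x>-.058)&(abs(y)<.03))
ext('brass',(z>.055)&(z<.07)&(abs(x)<.07)&(abs(y)<.02)&(abs(x)>.026))
ext('eye',(z>.066)&(z<.08)&(abs(x)<.03)&(abs(y)<.03))
pl=(z>.008)&(z<.016)&(abs(x)<.1)&(y>-.2)&(y<-.03); ext('plate',pl)
for y0 in(-.13,-.1,-.07,-.04):
  q=x[pl&ok&(abs(y-y0)<.004)]
  if len(q): print(y0,q.min(),q.max(),len(q))
np.savez('w4.npz',a=a,d=d,F=F);cv2.imwrite('pics/w4.png',a)
try: print(wedge(W,a,(.57,-.03),base=.1))
except Exception as e: print(e)
E
```

```text
[ 0.57564002 -0.09495792  0.12527294] [ 3.13559834e+00  2.17759748e-03 -2.78516863e-01] 0.03576646361064332
cam [ 0.59542513 -0.02268822  0.30396448] axis [-0.0745192  -0.25298589 -0.96459578]
cam fix -0.0030398448236674674 -0.1205446466383599
Vtop+ 0 
Vtop- 0 
brass 0 
eye 0 
plate 17251 [[-75.0, -174.1, 10.4], [29.5, -101.9, 12.0], [71.1, -42.7, 13.6]]
-0.13 -0.07642586606235473 0.0731500824015313 888
-0.1 -0.07666323893851992 0.0731852645269173 1021
-0.07 -0.07648193533923225 0.07307718987503906 1129
-0.04 -0.07675775752049357 0.07308999577079749 546
(((596.073974609375, -20.46099853515625), (91.16291046142578, 36.01072692871094), 73.69991302490234), np.float64(73.58052790808023), np.float64(0.17044314616200643), np.float64(0.1284898998233159), np.float64(0.14499932935836393), 13458)
```

View pics/w4.png

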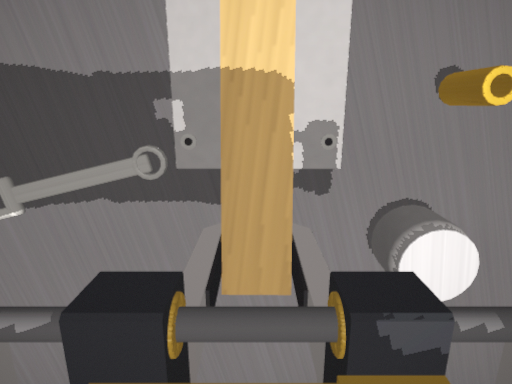

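The wrist view shows the wedge held at (258,150), pointing up the plate's centreline; the plate edge is at row 167. The camera sits 75 mm ahead of the fingers, so near the end it would reach the gauge probe. I'll set the wedge down on the plate, then re-grip with the hand leaned back about 20°.

Call:
{"op": "carry_out", "data": {
  "commands": [1,0.7,2.0,-4,0.006,-0.002,0,1,0.7,2.0,-7,0.006,-0.002,0,1,0.7,2.0,-9,0.006,-0.002,0,1,0.7,2.0,-10,0.006,-0.002,0,1,0.7,2.0,-10,0.006,-0.002,0,1,0.7,2.0,-10,0.006,-0.002,0]
}}

```text
time_s: 12.67
ee_pos: [0.5829, -0.0761, 0.0262]
eef_rot: [-3.141, 0.001, -0.28]
force: [-0.1, -1.0, 0.2]
grip_width: 0.0356
```

Call:
{"op": "carry_out", "data": {
  "commands": [1,0,0,-0.5,0,0,0,1,0,0,-0.9,0,0,0,1,0,0,-1,0,0,0,1,0,0,-1,0,0,0,1,0,0,-1,0,0,0]
}}

```text
time_s: 13.08
ee_pos: [0.5831, -0.0762, 0.0166]
eef_rot: [-3.141, 0.001, -0.28]
force: [0.1, -0.4, -0.2]
grip_width: 0.0359
```

Call:
{"op": "carry_out", "data": {
  "commands": [-0.3,0,0,0,0,0,0,-0.3,0,0,0,0,0,0,-0.3,0,0,0,0,0,0,-0.3,0,0,0,0,0,0,-0.3,0,0,0.6,0,0,0,-0.3,0,0,0.6,0.1,-0.028,0,-0.3,0,0,0.6,0.2,-0.057,0,-0.3,0,0,0.6,0.3,-0.086,0,-0.3,0,0,0.6,0.337,-0.096,0,-0.3,0,0,0.6,0.337,-0.096,0,-0.3,0,0,0.25,0.337,-0.096,0,-0.3,0,0,0.25,0.337,-0.096,0]
}}

```text
time_s: 14.08
ee_pos: [0.583, -0.0758, 0.0188]
eef_rot: [-2.792, 0.002, -0.279]
force: [-0.5, 0.4, -0.5]
grip_width: 0.0613
```

```bash
python3 - <<'E'
from wedge import *
o=ctrl.get_obs();print(o['ee_pos'],o['eef_rot'],o['grip_width'],o['force'])
O=np.array([.6298,.0929]);ex=np.array([.9617,-.2742]);ey=np.array([.2742,.9617])
p=o['ee_pos'][:2]-O;print('tcp fix',p@ex,p@ey)
i=viewer.camera_info('wrist');a,d=viewer.camera('wrist');W=world('wrist',d,i)
cp=-np.array(i['R']).T@i['t'];print('cam fix',(cp[:2]-O)@ex,(cp[:2]-O)@ey,cp[2])
rc=wedge(W,a,(.6,-.02),base=.012);print(rc)
q=np.array(rc[0][0])/1000-O;print('wedge part centre fix',q@ex,q@ey)
x,y,z=(W[...,:2]-O)@ex,(W[...,:2]-O)@ey,W[...,2];ok=d>0
def ext(n,m):
  P=np.stack([x,y,z],-1)[m&ok]; print(n,len(P), np.round(np.percentile(P,[2,50,98],axis=0)*1000,1).tolist() if len(P) else '')
ext('V+',(z>.042)&(z<.052)&(x>.025)&(x<.058)&(abs(y)<.03)); ext('V-',(z>.042)&(z<.052)&(x<-.025)&(x>-.058)&(abs(y)<.03))
ext('brass',(z>.055)&(z<.068)&(abs(x)<.07)&(abs(y)<.02)&(abs(x)>.026))
ext('eye',(z>.066)&(z<.08)&(abs(x)<.03)&(abs(y)<.03))
cv2.imwrite('pics/w5.png',a)
E
```

```text
[ 0.58301066 -0.07577862  0.01878549] [-2.79234560e+00  1.76489987e-03 -2.79331355e-01] 0.061307917292147844 [-0.45196358  0.35709913 -0.45266972]
tcp fix 0.001254369734714697 -0.1750478668104091
cam fix 0.00037210239336355616 -0.16705275271376155 0.21272640501671986
(((599.4940795898438, -16.357376098632812), (165.57139587402344, 36.11087417602539), 73.58917236328125), np.float64(73.41653156458682), np.float64(0.1668769632621959), np.float64(0.016720179254232886), np.float64(0.04696355647859056), 17533)
wedge part centre fix 0.0008131688677978713 -0.11338270197052001
V+ 0 
V- 0 
brass 0 
eye 0
```

View pics/w5.png

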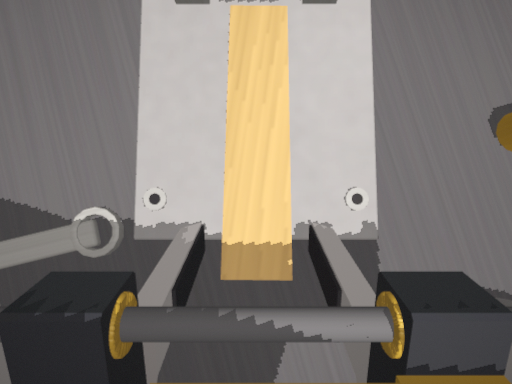

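The wedge lies flat on the plate, centred with the gap between the V-blocks (visible at the top, (192,0) and (320,0)). Its centre is at fixture (0.8, -113) mm. Grip and push to just before contact.

Call:
{"op": "carry_out", "data": {
  "commands": [1,0,0,0,0,0,0,1,0,0,0,0,0,0,1,0,0,0,0,0,0,1,0,0,0,0,0,0,1,0,0,0,0,0,0,1,0,0,0,0,0,0],
  "force": 45
}}

```text
time_s: 14.63
ee_pos: [0.5831, -0.0754, 0.0191]
eef_rot: [-2.792, 0.002, -0.279]
force: [-0.1, 1.2, 0.8]
grip_width: 0.0357
```

Call:
{"op": "carry_out", "data": {
  "commands": [1,0.27,0.96,0,0,0,0,1,0.54,1.92,0,0,0,0,1,0.82,2.88,0,0,0,0,1,1.1,3.85,0,0,0,0,1,1.37,4.81,0,0,0,0,1,1.65,5.77,0,0,0,0,1,1.92,6.73,0,0,0,0,1,1.92,6.73,0,0,0,0,1,1.92,6.73,0,0,0,0]
}}

```text
time_s: 15.38
ee_pos: [0.6024, -0.0074, 0.0191]
eef_rot: [-2.792, 0.002, -0.278]
force: [0.2, 1.1, 1.4]
grip_width: 0.0358
```

Call:
{"op": "carry_out", "data": {
  "commands": [1,0.08,0.29,0,0,0,0,1,0.16,0.58,0,0,0,0,1,0.22,0.77,0,0,0,0,1,0.27,0.96,0,0,0,0,1,0.27,0.96,0,0,0,0,1,0.27,0.96,0,0,0,0]
}}

```text
time_s: 15.88
ee_pos: [0.6052, 0.0009, 0.0191]
eef_rot: [-2.793, 0.001, -0.279]
force: [-1.4, -7.7, 0.9]
grip_width: 0.0357
```

```bash
python3 - <<'E'
from wedge import *
o=ctrl.get_obs();print(o['ee_pos'],o['eef_rot'],o['grip_width'],o['force'])
O=np.array([.6298,.0929]);ex=np.array([.9617,-.2742]);ey=np.array([.2742,.9617])
p=o['ee_pos'][:2]-O;print('tcp fix',p@ex,p@ey)
i=viewer.camera_info('wrist');a,d=viewer.camera('wrist');W=world('wrist',d,i)
x,y,z=(W[...,:2]-O)@ex,(W[...,:2]-O)@ey,W[...,2];ok=d>0
def ext(n,m):
  P=np.stack([x,y,z],-1)[m&ok]; print(n,len(P), np.round(np.percentile(P,[2,50,98],axis=0)*1000,1).tolist() if len(P) else '')
ext('V+',(z>.042)&(z<.052)&(x>.025)&(x<.058)&(abs(y)<.03)); ext('V-',(z>.042)&(z<.052)&(x<-.025)&(x>-.058)&(abs(y)<.03))
ext('brass',(z>.052)&(z<.072)&(abs(x)<.07)&(abs(y)<.02)&(abs(x)>.026))
ext('eye',(z>.066)&(z<.085)&(abs(x)<.03)&(abs(y)<.03))
rc=wedge(W,a,p+O+.06*ey,base=.012);print(rc);q=np.array(rc[0][0])/1000-O;print(q@ex,q@ey)
cv2.imwrite('pics/w6.png',a)
E
```

```text
[0.60516892 0.00086775 0.01910076] [-2.79309908e+00  9.32454187e-04 -2.78746179e-01] 0.0356591966573257 [-1.42412566 -7.65177068  0.93565564]
tcp fix 0.0015475347362092634 -0.09526125703499676
V+ 1817 [[29.9, -26.0, 42.7], [40.6, -16.6, 48.6], [51.7, 19.4, 51.3]]
V- 1837 [[-51.8, -26.0, 42.9], [-40.6, -16.9, 48.6], [-29.9, 19.6, 50.9]]
brass 5812 [[-54.5, -14.6, 52.8], [-26.1, -7.4, 61.8], [54.4, 5.8, 64.2]]
eye 7780 [[-21.8, -22.5, 66.6], [-0.1, -9.1, 74.5], [21.7, 12.3, 82.0]]
(((611.412109375, 26.79583740234375), (96.13404846191406, 36.61656951904297), 73.67947387695312), np.float64(73.49165762471658), np.float64(0.1668959561050641), np.float64(0.02779870033017637), np.float64(0.04692496215657516), 11596)
0.00044212697021482963 -0.06861433277954103
```

View pics/w6.png

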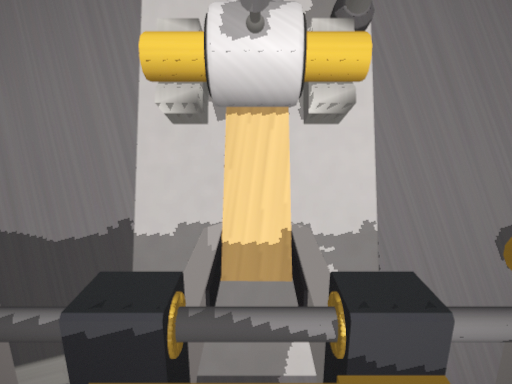

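The eye and sleeve are seen squarely over the wedge, with contact begun (7.7 N). I'll measure the lift from the sleeve with a circle fit (r = 12), pushing in small steps.

```bash
cat > lift.py <<'E'
from wedge import *
from scipy.optimize import least_squares
O=np.array([.6298,.0929]);ex=np.array([.9617,-.2742]);ey=np.array([.2742,.9617])
def lift(name=None):
    o=ctrl.get_obs();p=o['ee_pos'][:2]-O;i=viewer.camera_info('wrist');a,d=viewer.camera('wrist');W=world('wrist',d,i)
    x,y,z=(W[...,:2]-O)@ex,(W[...,:2]-O)@ey,W[...,2];ok=d>0
    hsv=cv2.cvtColor(a,cv2.COLOR_BGR2HSV)
    for s in(1,-1):
        m=ok&(s*x>.03)&(s*x<.052)&(abs(y)<.016)&(z>.05)&(z<.075)&(hsv[...,1]>100)
        Y,Z=y[m]*1e3,z[m]*1e3
        r=least_squares(lambda c:np.hypot(Y-c[0],Z-c[1])-12,[0,51],loss='soft_l1')
        v=ok&(s*x>.034)&(s*x<.048)&(y<-.013)&(y>-.022)&(z>.045)&(z<.053)
        print('sleeve centre y,z',r.x.round(2),'n',m.sum(),'Vtop',np.median(z[v])*1e3)
    m=ok&(abs(x)<.018)&(abs(y)<.024)&(z>.06)&(z<.082)&(hsv[...,1]<60)
    Y,Z=y[m]*1e3,z[m]*1e3;r=least_squares(lambda c:np.hypot(Y-c[0],Z-c[1])-25,[0,51],loss='soft_l1');print('eye centre',r.x.round(2))
    pl=ok&(abs(abs(x)-.055)<.01)&(y<-.05)&(y>-.09)&(abs(z-.012)<.004);print('plate z',np.median(z[pl])*1e3)
    rc=wedge(W,a,p+O+.06*ey,base=.012);q=np.array(rc[0][0])/1000-O
    print('tcp fix',p@ex,p@ey,'butt end y',q@ey-max(rc[0][1])/2000,'x',q@ex,'top slope',rc[2],'force',o['force'].round(1),'t',o['time_s'])
    if name: cv2.imwrite(name,a)
E
python3 -c "from lift import *; lift()"
```

```text
sleeve centre y,z [-2.73 51.43] n 2207 Vtop 48.64555459493319
sleeve centre y,z [-2.59 51.45] n 2201 Vtop 48.77236000556811
eye centre [-2.68 51.49]
plate z 11.90464659876315
tcp fix 0.0015188524999143888 -0.09526873460925307 butt end y -0.11666648832878113 x 0.00024650731155394234 top slope 0.16728599255089469 force [-2.  -7.6  2.4] t 15.9333
```

Call:
{"op": "carry_out", "data": {
  "commands": [1,0.05,0.19,0,0,0,0,1,0.11,0.38,0,0,0,0,1,0.16,0.58,0,0,0,0,1,0.22,0.77,0,0,0,0,1,0.22,0.77,0,0,0,0,1,0.22,0.77,0,0,0,0]
}}

```text
time_s: 16.48
ee_pos: [0.6074, 0.0072, 0.0191]
eef_rot: [-2.794, 0.0, -0.28]
force: [-2.0, -9.2, 1.4]
grip_width: 0.0356
```

```bash
python3 -c "from lift import *; lift()"
```

```text
sleeve centre y,z [-2.71 52.54] n 2269 Vtop 48.5479619343197
sleeve centre y,z [-2.57 52.51] n 2278 Vtop 48.598648601308625
eye centre [-2.54 52.61]
plate z 11.876805637640336
tcp fix 0.0019872192802749024 -0.08855298522734145 butt end y -0.11013547289489746 x 0.0008132619921874772 top slope 0.16718457489240818 force [-2.  -9.2  1.4] t 16.4833
```

Fit and geometry agree: lift ≈1.9 mm. Another ~7 mm of travel gives about 3 mm.

Call:
{"op": "carry_out", "data": {
  "commands": [1,0.05,0.19,0,0,0,0,1,0.1,0.38,0,0,0,0,1,0.15,0.58,0,0,0,0,1,0.2,0.77,0,0,0,0,1,0.2,0.77,0,0,0,0,1,0.2,0.77,0,0,0,0,1,0.2,0.77,0,0,0,0,1,0.2,0.77,0,0,0,0]
}}

```text
time_s: 17.2
ee_pos: [0.6095, 0.0135, 0.0191]
eef_rot: [-2.795, -0.0, -0.281]
force: [-2.0, -8.5, 2.8]
grip_width: 0.0353
```

```bash
python3 - <<'E'
from lift import *
lift()
a,d=viewer.camera('scene')
u,v=proj('scene',[.63,.09,.06]);u,v=int(u),int(v)
cv2.imwrite('pics/s7.png',cv2.resize(a[max(v-75,0):v+75,max(u-100,0):u+100],(800,600),interpolation=cv2.INTER_CUBIC))
b,db=viewer.camera('top');W=world('top',db)
for n in ['rod_end_pt','sleeve_pt','tin_pt','spanner_grip']:
  for r in nets.silhouettes('top',n)[:1]: print(n,round(r['confidence'],2),np.round(np.median(W[r['region']&(db>0)],0),3))
E
```

```text
sleeve centre y,z [-2.73 53.65] n 2265 Vtop 48.59168028089817
sleeve centre y,z [-2.57 53.64] n 2303 Vtop 48.623838679813055
eye centre [-2.57 53.75]
plate z 11.941354592908883
tcp fix 0.002265273101415298 -0.08194355035823456 butt end y -0.10334930086921693 x 0.0010704790019225741 top slope 0.16708067948588892 force [-2.  -8.5  2.8] t 17.2
rod_end_pt 0.78 [ 0.68  -0.346  0.03 ]
sleeve_pt 0.65 [ 0.762 -0.054  0.046]
tin_pt 0.74 [ 0.696 -0.182  0.06 ]
```

View pics/s7.png

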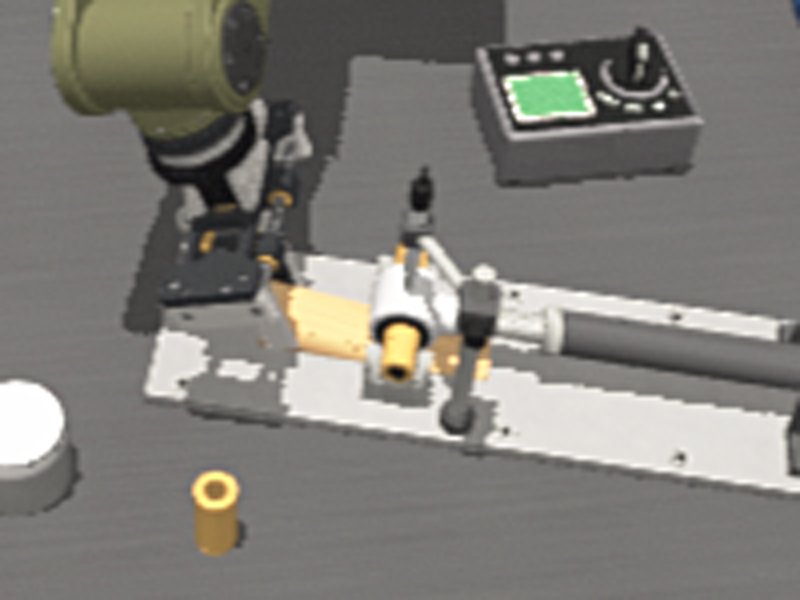

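Lift ≈3.0 mm by both measures, the hand is well clear of the probe (420,190), and the wedge is flat. I'll hold briefly, check it is at rest, and hand in.

Call:
{"op": "carry_out", "data": {
  "commands": [1,0,0,0,0,0,0,1,0,0,0,0,0,0,1,0,0,0,0,0,0,1,0,0,0,0,0,0,1,0,0,0,0,0,0,1,0,0,0,0,0,0]
}}

```text
time_s: 18.05
ee_pos: [0.6095, 0.0133, 0.0191]
eef_rot: [-2.796, -0.0, -0.281]
force: [-1.2, -2.7, 1.0]
grip_width: 0.0359
```

```bash
python3 - <<'E'
from lift import *
lift(); lift(); print(ctrl.get_obs()['grip_width'])
print(ticket.hand_in())
E
```

```text
sleeve centre y,z [-2.7 53.6] n 2305 Vtop 48.69407582195789
sleeve centre y,z [-2.6  53.61] n 2259 Vtop 48.65023151352197
eye centre [-2.57 53.72]
plate z 11.893533170499754
tcp fix 0.0022860635978774572 -0.08212195118714274 butt end y -0.10376770425037384 x 0.001110896893234268 top slope 0.16711409759614726 force [-1.2 -2.7  1. ] t 18.05
sleeve centre y,z [-2.71 53.63] n 2302 Vtop 48.5453909754248
sleeve centre y,z [-2.6  53.61] n 2268 Vtop 48.625726652221324
eye centre [-2.58 53.71]
plate z 11.914565004734538
tcp fix 0.002297490896349213 -0.08214249862180345 butt end y -0.10342080956138612 x 0.0011146324916076079 top slope 0.1671781143858068 force [-1.4 -3.9  2.1] t 18.1
0.035733890153261956
the job is handed in; nothing more can be done
None
```

The selector is on two dots, the wedge is holding the near eye about 3 mm clear of the V-blocks, and the job is handed in at 18.1 s. No verdict came back.

- **Selector:** I turned it from off by 1.21 rad. The wrist picture after letting go shows the pointer on the two-dot mark.
- **Grip:** I set the wooden wedge on the plate, then re-gripped it with the hand leaned back 20°. Upright, the wrist camera would have reached the gauge probe. The wedge was still held at 36 mm opening.
- **Lift:** The last two looks gave about 3.0 mm from the sleeve, and the wedge position gives the same. The wedge lies flat (slope 0.167), about 1 mm off centre and at rest.
- **Frame offset:** My first fixture position was about 2.6 mm out along the link, as seen from the sleeve and eye. I allowed for this in the lift figure.
- **Bystanders:** The rod end, sleeve and tin moved no more than 2 mm at their top-view centres. The spanner was not detected in the last top view, so I could not re-measure it. The moves were planned clear of it.

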